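# Load the brazing purge box and change it over to purge

## Task

The brazing purge box is standing on vent: slide its yellow hatch fully open, pass every brass valve from the bench in through the port without anything touching the black rubber rim, lowering each one onto the roller track inside before letting go so that it runs back, and then slide the hatch fully shut. Last, move the red changeover lever from vent to the upright off position, leave it there for two seconds, and move it fully over to purge. Leave the torch, the flux jar and the cup where they are.

Things in the scene. Friction and masses are not known exactly. Their poses are not given: they have to be found in the camera images.
- valve1: brass stop valve, about 0.32 kg, None when absent. Origin: centre of the base, z up. Block 36 (x) x 34 (y) x 30 mm high; copper stubs, diameter 22 mm, leave it along +x and -x, axis 16 mm up, 90 mm over the ends; gland of diameter 28 mm up to 40 mm; above it, from 40 to 80 mm, a square spindle 16 x 16 mm, flats along x and y: grip it there. Stands free on the bench
- valve2: brass stop valve, about 0.32 kg, None when absent. Origin: centre of the base, z up. Block 36 (x) x 34 (y) x 30 mm high; copper stubs, diameter 22 mm, leave it along +x and -x, axis 16 mm up, 90 mm over the ends; gland of diameter 28 mm up to 40 mm; above it, from 40 to 80 mm, a square spindle 16 x 16 mm, flats along x and y: grip it there. Stands free on the bench
- valve3: brass stop valve, about 0.32 kg, None when absent. Origin: centre of the base, z up. Block 36 (x) x 34 (y) x 30 mm high; copper stubs, diameter 22 mm, leave it along +x and -x, axis 16 mm up, 90 mm over the ends; gland of diameter 28 mm up to 40 mm; above it, from 40 to 80 mm, a square spindle 16 x 16 mm, flats along x and y: grip it there. Stands free on the bench
- valve4: brass stop valve, about 0.32 kg, None when absent. Origin: centre of the base, z up. Block 36 (x) x 34 (y) x 30 mm high; copper stubs, diameter 22 mm, leave it along +x and -x, axis 16 mm up, 90 mm over the ends; gland of diameter 28 mm up to 40 mm; above it, from 40 to 80 mm, a square spindle 16 x 16 mm, flats along x and y: grip it there. Stands free on the bench
- purge_box: fixed white box with clear windows, 380 mm wide (its y -140 to +240), 335 mm deep (its x -75 to +260). Origin: on the bench straight below the port centre; z up. The front panel, on its -x side, slopes at 35 degrees to the horizontal, from 117 mm high at x = -75 up to 310 mm at x = +200. Two hatch rails run along y, 59 to 69 mm up and down the slope from the port centre, 12 mm proud of the panel
- track: roller track inside the box; origin and axes of the purge box. 160 mm wide (y -80 to +80), from below the port falling at 14 degrees towards +x to a rubber stop at x = 235. Its surface is 98 mm above the bench below the port centre, about 40 mm at the stop. A valve let go on it runs back by itself within about 1 s, to the stop or the valve before it; four fit in a row clear of the port
- port (a point): centre of the port opening, in the outer face of the sloping panel, 170 mm above the bench; axes of the purge box. The clear opening inside the rim is 130 mm along the box's y and 90 mm up the slope (67 mm seen from straight above, centred here), so a valve passes upright from straight above with its stubs along the box's y
- port_rim: black rubber rim around the port opening, 8 mm wide, standing 4 mm out of the panel and 7 mm into it; fixed to the purge box, same origin and axes
- hatch (a joint): yellow sliding hatch, 156 x 114 mm, 4 mm thick, running in the rails 6 to 10 mm above the panel: 0 m = shut over the port, 0.15 m = fully open, moved along the purge box's +y. Needs about 3 N; stays where it is left. Starts shut or almost shut
- hatch_handle (a point): centre of the grip bar of the hatch's handle: dark steel bar 12 mm in diameter, 52 mm long, running up the slope (in the box's x-z plane, 35 degrees to the horizontal), 38 mm clear off the hatch; moves with the hatch. Can be pinched from straight above, fingers closing along the box's y
- switch_box: fixed grey changeover switch box, 120 (x) x 100 (y) x 85 mm high; origin: centre of the underside, z up. The lever's axle runs along its y through the point 85 mm straight above the origin. Markers on its top: white (vent) at the -x end, red (off) in the middle, blue (purge) at the +x end
- changeover (a joint): lever angle: 0 rad = upright, off; about -0.72 rad = vent, leaning to the switch box's -x (it starts there, -0.72 to -0.62); +0.72 rad = purge, leaning to its +x (end stop). Moves with about 2.5 N at the knob, no detents, stays where it is left
- changeover_knob (a point): centre of the red ball on the lever, 30 mm in diameter, 115 mm from the axle; it moves on a circle in the switch box's x-z plane
- torch: bystander: hand torch lying on the bench, grey handle 32 mm in diameter, 215 mm long in all
- flux_jar: bystander: flux jar, 64 mm in diameter, 65 mm high, yellow cap
- drink_cup: bystander: clear cup, 80 mm in diameter, 115 mm high
Not all that is in view belongs to the job. Leave any blue or turquoise look-alike of the valve1 alone. What is shaped like the valve3 but pink is not meant.

How it is judged:
By the outcome, as a careful person would: the job done as asked, in the order asked, and still so for the second after the job is handed in, with the robot touching nothing.
Of valve1, valve2, valve3, valve4 only 2 to 4 are there at a start; the rules pass over those that are not, and their reading is None.
At some moment in a run one of valve1, valve2, valve3, valve4 may be knocked a few centimetres aside while the robot is not near it.
It also fails if it takes over 210 s, if anything falls off the work surface, if the arm or the gripper's body presses on something with over 40 N, if the wrist force passes 120 N, or if a joint passes its speed limit or range.

## Robot

A 7-joint arm with a two-finger parallel gripper is mounted at the origin on the work surface. World frame = base frame: x ahead of the robot, y to its left, z up, the work surface at z = 0. Lengths are in mm, angles in rad, forces in N, time in s.
With the tool pointing down it reaches from about 400 to 900 mm from the base axis. Payload 5.5 kg.
Tool frame: the origin (TCP) lies midway between the tips of the shut fingers; the grasp point (between the pads) lies 19 mm behind it; z points along the fingers, y is the direction in which the jaws open and shut (so a half turn about z gives the same grasp; the last joint's range is limited). The gripper opens to 85 mm and grips with 20 to 120 N. Pads are 22 mm wide; open, the fingers measure 114 mm over their backs; the gripper's body (76 mm by 85 mm) begins 54 mm behind the grasp point. The pads swing forward as they close: fully open they stand 13 mm farther back than shut.
Start: joints at [-0.859, 0.501, -0.427, 1.55, 0.221, 1.138, -0.21], TCP at [281.989, 585.646, 231.31] pointing down, gripper open.
Joint ranges: [-2.88, 2.88], [-0.31, 2.03], [-1.54, 1.56], [0.2, 2.42], [-1.41, 4.55], [0.19, 2.02], [-2.57, 2.57]. Speed limits (rad/s): [2.57, 2.57, 3.14, 3.14, 3.14, 3.14, 3.14].

## Interface

Orientations are given as a unit quaternion [x, y, z, w].
In Python, from workcell import arm, eyes, order gives the robot as it stands. The module is installed in compiled form; this text tells all that it offers.
- The arm moves only by the tool play_rows, never from a script. Its argument "commands" is text: rows parted by semicolons, each of 4 numbers parted by spaces: the shift along the world's x, y, z in m, then the turn about the world's z in degrees. A call has 1 to 10 rows; each row shifts and turns the commanded pose from where the row before left it; what a row does not reach is not made up. A row lasts 1/10 s, in which the tool goes at most 50 mm and 8.59 degrees, less where a joint would pass 70% of its speed; a pose out of reach is approached as far as the arm can. A call with a gripper value outside its range is refused whole. "hand" is the opening in per cent of the stroke, from 0 (shut) to 100 (fully open), set as the call begins (left out, the last holds). The fingers move at their own pace and stop on an object; "squeeze" is the grip in N (left out, the last holds). Time passes only in rows, so rows that do not move let the fingers close. It gives the time, the measured TCP pose, the force and the opening at its end, in the units of the state.
- arm.get_obs(): the state, without advancing time (a new reading comes with each control period).
- eyes.grab_frame(name): name is "side" or "top"; returns a dict with "color" (384x512x3 uint8, blue, green, red), "depth" (384x512 float32, mm along the optical axis (not along the pixel's ray), 0 where there is no reading), "fovy" (degrees; the focal length in pixels is half the picture's height over the tangent of half this angle, whatever the lens; pixels are square), "cx", "cy" (the principal point, pixels), "D" ([k1, k2, p1, p2, k3] as OpenCV has them; the pictures are not rectified), "xyz" and "rotation" of the camera in the world. Camera axes: x right, y down, z forward; pixel columns grow to the right and rows downward; lengths in mm; the calibration is good to about 2 mm. A picture is of the moment at which its call begins.
- order.job_done(): hands the job in, once; it reports no verdict.
The state is a dict: "t": time; "joint_positions": joint angles; "joint_vel": joint speeds; "joint_efforts": joint torques, N m; "ee_pos": TCP position; "tcp_rot": TCP orientation; "force": force on the tool from outside, world axes, zero at the start; "wrist_torque": the same for the moment, N m; "opening": finger opening in mm.
Only numpy, scipy, OpenCV 4.12 (cv2) and the standard library are available. Lean on these libraries where they do the work, as an engineer would, in place of code of your own. Each camera call takes 0.05 s, during which the arm holds its last target. There are 200 camera calls.

## Working session

There is one attempt and no reset: what is moved stays moved. The work goes in short steps, Python scripts to look and compute and a tool call to move; the robot and the scene stay as the last step left them, time stands still between calls to the robot, and variables do not carry over. Pictures are saved under pics/ and viewed, about 12 in all and at most 16, crops included, and the job is handed in when it is done.

Besides the shell and the picture viewer there is one more tool, called after ">>>" as name(argument=value, ...) on one line, values as JSON. play_rows: Moves the arm, as the interface text tells. Its arguments: {"type":"object","properties":{"commands":{"type":"string"},"hand":{"type":"number"},"squeeze":{"type":"number"}},"required":["commands"]}

```bash
mkdir -p pics
cat > h.py <<'E'
import numpy as np, cv2, pickle
from workcell import arm, eyes, order
def grab(n):
    f=eyes.grab_frame(n); return f
def K(f):
    h=f["color"].shape[0]; fl=h/2/np.tan(np.radians(f["fovy"])/2)
    return np.array([[fl,0,f["cx"]],[0,fl,f["cy"]],[0,0,1.]])
def rot(f):
    R=np.array(f["rotation"],float)
    if R.shape==(3,3): return R
    from scipy.spatial.transform import Rotation
    return Rotation.from_quat(R.ravel()).as_matrix()
def rays(f,uv):
    p=cv2.undistortPoints(np.array(uv,float).reshape(-1,1,2),K(f),np.array(f["D"],float)).reshape(-1,2)
    return np.c_[p,np.ones(len(p))]
def onz(f,uv,z):
    d=rays(f,uv)@rot(f).T; o=np.array(f["xyz"],float)
    return o+d*((z-o[2])/d[:,2])[:,None]
def bydepth(f,uv):
    uv=np.array(uv).reshape(-1,2); d=np.array([f["depth"][int(round(v)),int(round(u))] for u,v in uv])
    return (rays(f,uv)*d[:,None])@rot(f).T+np.array(f["xyz"],float)
def cloud(f):
    h,w=f["depth"].shape; uu,vv=np.meshgrid(np.arange(w),np.arange(h))
    uv=np.c_[uu.ravel(),vv.ravel()]
    return ((rays(f,uv)*f["depth"].reshape(-1,1))@rot(f).T+np.array(f["xyz"],float)).reshape(h,w,3)
def proj(f,P):
    R=rot(f).T; t=-R@np.array(f["xyz"],float)
    return cv2.projectPoints(np.array(P,float).reshape(-1,1,3),cv2.Rodrigues(R)[0],t,K(f),np.array(f["D"],float))[0].reshape(-1,2)
E
python3 - <<'E'
from h import *
o=arm.get_obs();print({k:np.round(v,3) for k,v in o.items()})
for n in ("side","top"):
    f=grab(n);cv2.imwrite(f"pics/{n}0.png",cv2.resize(f["color"],(768,576)));pickle.dump(f,open(n+".p","wb"))
    print(n,f["xyz"],f["rotation"],f["fovy"],f["cx"],f["cy"],f["D"],(f["depth"]>0).mean())
E
```

```text
{'t': np.float64(0.0), 'joint_positions': array([-0.859,  0.502, -0.427,  1.551,  0.221,  1.138, -0.21 ]), 'joint_vel': array([ 0.   ,  0.   ,  0.   , -0.   ,  0.001,  0.001,  0.003]), 'joint_efforts': array([-0.0000e+00, -5.6951e+01, -5.8160e+00, -2.8093e+01,  1.1000e-02,
        1.2000e-02, -0.0000e+00]), 'ee_pos': array([281.782, 584.967, 230.243]), 'tcp_rot': array([ 0.223,  0.975, -0.001, -0.   ]), 'force': array([ 1.088, -0.716, -0.27 ]), 'wrist_torque': array([-0.003, -0.032,  0.008]), 'opening': np.float64(85.337)}
side [ 391.32386793  324.93089438 1022.92323218] [-0.26392034  0.9512232  -0.15499141  0.03870573] 57.954915731035804 252.01251180775753 195.48495990521093 [-0.09110681  0.          0.          0.          0.        ] 0.9958343505859375
top [ 438.37568089   65.957004   1115.33292313] [-0.69680478  0.71612622 -0.02947745  0.02752101] 52.664137903921656 250.97430564346382 184.5950146750573 [-0.02013035  0.          0.          0.          0.        ] 0.9961496988932291
```

View pics/side0.png

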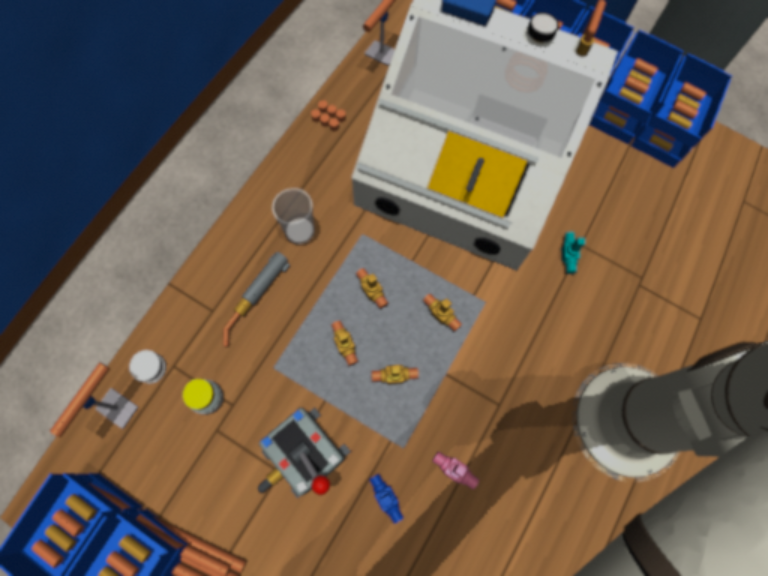

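View pics/top0.png

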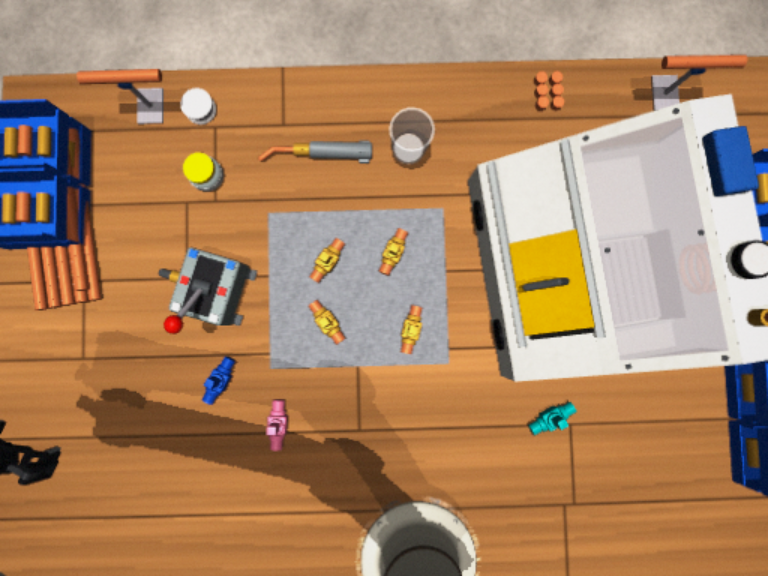

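The side view (768 px wide) shows the same layout as the top view. Candidates in the top view:
- **Brass valves:** (327,260), (395,251), (326,321) and (411,329).
- **Look-alikes to leave:** blue (219,380), pink (277,424), turquoise (552,418).
- **Other landmarks:** hatch handle at (543,284), knob at (173,324), switch box at (208,287).

I choose the four brass valves and measure next.

```bash
cat > meas.py <<'E'
from h import *
def valves(f,ret=False):
    P=cloud(f); hsv=cv2.cvtColor(f["color"],cv2.COLOR_BGR2HSV)
    m=((hsv[...,0]<32)&(hsv[...,1]>110)&(hsv[...,2]>60)).astype(np.uint8)
    m&=((P[...,2]>5)&(P[...,2]<110)&(P[...,0]>300)&(P[...,0]<640)&(P[...,1]<300)&(P[...,1]>-40)).astype(np.uint8)
    m=cv2.morphologyEx(m,cv2.MORPH_OPEN,np.ones((2,2)))
    n,l,s,c=cv2.connectedComponentsWithStats(m); out=[]
    for i in range(1,n):
        if s[i,4]<60: continue
        Q=P[l==i]; top=Q[Q[:,2]>68]; low=Q[(Q[:,2]<32)]
        if len(top)<4: print("odd",c[i],s[i,4],Q.mean(0)); continue
        # stub axis: line through low points
        d=low[:,:2]-low[:,:2].mean(0); w,v=np.linalg.eigh(d.T@d); a=v[:,1]
        out.append((np.median(top,0),np.degrees(np.arctan2(a[1],a[0])),len(top),np.ptp(low[:,:2]@a),c[i]))
    return out
E
python3 - <<'E'
from meas import *
np.set_printoptions(suppress=True,precision=1)
for n in ("top","side"):
    f=pickle.load(open(n+".p","rb"));print(n)
    for r in valves(f): print(r[0],"yaw %.1f n%d len %.0f"%r[1:4],r[4])
    P=cloud(f);hsv=cv2.cvtColor(f["color"],cv2.COLOR_BGR2HSV);H,S,V=[hsv[...,i].astype(int) for i in range(3)]
    m=(H>20)&(H<32)&(S>200)&(P[...,2]>100)
    Q=P[m];c=Q.mean(0);u,s,vt=np.linalg.svd(Q-c);nn=vt[2]*np.sign(vt[2][2])
    th=np.degrees(np.arctan2(-nn[1],-nn[0]))
    print("hatch c",c,"n",nn,"slope",np.degrees(np.arccos(nn[2])),"boxyaw",th,"res",s[2]/np.sqrt(len(Q)))
    r=cv2.minAreaRect(np.argwhere(m)[:,::-1].astype(np.float32));print(r)
    t=np.radians(th);bx=np.array([np.cos(t),np.sin(t)]);by=np.array([-bx[1],bx[0]])
    print("hatch y range",np.percentile(Q[:,:2]@by,[.5,50,99.5]),"x range",np.percentile(Q[:,:2]@bx,[.5,50,99.5]))
    # box white points
    w=(S<40)&(V>150)&(P[...,2]>105)&(P[...,1]<-60)
    W=P[w];pl=(W-c)@nn; W=W[(abs(pl)<16)];print("panel y",np.percentile(W[:,:2]@by,[.2,1,50,99,99.8]),"x",np.percentile(W[:,:2]@bx,[.2,1,99]),"off",np.percentile((W-c)@nn,[10,30,50]))
    k=(((H<8)|(H>172))&(S>150)&(P[...,2]>90)&(P[...,1]>200))
    print("knob",k.sum(),P[k].mean(0),P[k].max(0), np.argwhere(k).mean(0)[::-1])
    g=(P[...,2]>78)&(P[...,2]<90)&(P[...,1]>180)&(P[...,1]<380)&(P[...,0]>330)&(P[...,0]<560)
    G=P[g][:,:2].astype(np.float32);print("swbox",len(G),cv2.minAreaRect(G))
    for nm,mm in (("blue",(H>100)&(H<125)&(S>120)),("red",((H<8)|(H>172))&(S>130)),("white",(S<30)&(V>190))):
        mm=mm&g; n_,l_,s_,c_=cv2.connectedComponentsWithStats(mm.astype(np.uint8))
        for i in range(1,n_):
            if s_[i,4]>=6: print(nm,s_[i,4],np.median(P[l_==i],0))
E
```

```text
top
[574.2  30.9  80.1] yaw 152.8 n40 len 90 [262.7 168.2]
[561.1 154.8  79.7] yaw 144.8 n30 len 89 [218.6 174. ]
[446.  159.6  80.2] yaw -146.3 n38 len 89 [218.3 215.2]
[428.4   0.9  80.3] yaw 164.8 n37 len 90 [274.8 220.4]
hatch c [ 494.7 -218.   183.7] n [ 0.1 -1.   0.2] slope 79.23297595924805 boxyaw 96.13347886650111 res 34.461181710371264
((244.8845977783203, 220.57460021972656), (80.30831909179688, 506.1867980957031), 79.06744384765625)
hatch y range [-546.1 -464.2 -392.1] x range [-315.8 -271.6 -221.1]
panel y [-695.5 -693.8 -587.9 -319.7 -317.9] x [-286.8 -286.5 -258. ] off [-12.7  -6.2   0.3]
knob 136 [460.7 401.6 178. ] [885.2 692.8 348.2] [111.3 211. ]
swbox 845 ((447.56640625, 342.8860778808594), (75.02688598632812, 224.673828125), 89.43657684326172)
blue 23 [551.4 320.   87.9]
blue 31 [343.4 360.9  79.8]
red 25 [503.9 338.6  88. ]
white 75 [527.5 328.8  85. ]
white 111 [474.8 347.1  86. ]
side
[570.4  32.9  79.2] yaw 156.9 n30 len 86 [248.5 192.4]
[425.    6.3  78.6] yaw 168.2 n28 len 88 [295.7 208.5]
[559.4 156.9  79. ] yaw 145.0 n37 len 87 [230.2 229.2]
[442.9 163.1  78.7] yaw -144.1 n34 len 88 [263.4 250.2]
hatch c [ 491.6 -213.1  184.3] n [ 0.1 -0.8  0.5] slope 57.26992978940298 boxyaw 96.6858829396236 res 32.007519073252276
((242.1804962158203, 191.6181182861328), (64.24163055419922, 270.4554443359375), 44.51030349731445)
hatch y range [-540.3 -459.2 -388. ] x range [-316.5 -272.4  277.2]
panel y [-691.8 -689.3 -583.3 -315.6 -314.2] x [-291.3 -290.7 -264.4] off [-12.7  -6.3   0.1]
knob 125 [446.  392.2 192. ] [ 521.   406.5 1022.9] [213.3 322.8]
swbox 888 ((446.6639099121094, 343.7068786621094), (72.61347198486328, 226.47946166992188), 89.86859893798828)
blue 21 [549.2 322.4  87.6]
blue 32 [343.  365.6  80. ]
red 18 [503.3 338.   88.2]
white 9 [456.9 353.6  87.3]
```

```bash
cat > m2.py <<'E'
from meas import *
np.set_printoptions(suppress=True,precision=2)
ims=[]
for n in ("top","side"):
    f=pickle.load(open(n+".p","rb"));print(n)
    P=cloud(f);hsv=cv2.cvtColor(f["color"],cv2.COLOR_BGR2HSV);H,S,V=[hsv[...,i].astype(int) for i in range(3)]
    reg=(P[...,1]<-100)&(P[...,1]>-330)&(P[...,0]>350)&(P[...,0]<620)
    m=((H>20)&(H<32)&(S>200)&(P[...,2]>130)&(P[...,2]<230)&reg).astype(np.uint8)
    m=cv2.erode(cv2.morphologyEx(m,cv2.MORPH_OPEN,np.ones((3,3))),np.ones((2,2)))>0
    Q=P[m];c=Q.mean(0)
    for _ in range(3):
        u,s,vt=np.linalg.svd(Q-c,full_matrices=False);nn=vt[2]*np.sign(vt[2][2]);Q=Q[abs((Q-c)@nn)<4];c=Q.mean(0)
    th=np.degrees(np.arctan2(-nn[1],-nn[0]))
    print("hatch",len(Q),"c",c,"slope",np.degrees(np.arccos(nn[2])),"boxyaw",th,"res",np.std((Q-c)@nn))
    t=np.radians(th);bx=np.array([np.cos(t),np.sin(t)]);by=np.array([-bx[1],bx[0]])
    print("hatch y",np.percentile(Q[:,:2]@by,[.5,50,99.5]),"x",np.percentile(Q[:,:2]@bx,[.5,50,99.5]))
    R=cv2.minAreaRect(((Q-c)@np.c_[np.r_[by,0],np.cross(np.r_[by,0],nn)]).astype(np.float32));print("hatch rect in plane",R)
    # points on the panel below/above hatch plane
    D=(P-c)@nn; wh=(S<45)&(V>120)&(P[...,2]>100)&(P[...,1]<-60)&(abs(P[...,0]-500)<260)
    pan=wh&(D>-13)&(D<-5)
    W=P[pan][:,:2]; print("panel",len(W),"y",np.percentile(W@by,[.5,2,98,99.5]),"x",np.percentile(W@bx,[.5,2,98,99.5]))
    hb=(D>25)&(D<50)&reg&(abs((P[...,:2]-c[:2])@by)<40)&(abs((P[...,:2]-c[:2])@bx)<60)
    B=P[hb];print("handle",len(B),B.mean(0),"ylocal",(B[:,:2]@by).mean(),"yr",np.ptp(B[:,:2]@by),"x rng",np.percentile(B[:,:2]@bx,[2,98]),"D",np.percentile(D[hb],[10,50,90]))
    b=P[...,2]; k=(((H<8)|(H>172))&(S>150)&(b>110)&(b<240)&(P[...,1]>280)&(P[...,1]<480)&(P[...,0]<520)&(P[...,0]>350))
    print("knob",k.sum(),P[k].mean(0),P[k].max(0),np.argwhere(k).mean(0)[::-1],"onz165",onz(f,[np.argwhere(k).mean(0)[::-1]],170))
    g=(P[...,2]>78)&(P[...,2]<92)&(P[...,1]>240)&(P[...,1]<420)&(P[...,0]>390)&(P[...,0]<600)
    n_,l_,s_,c_=cv2.connectedComponentsWithStats(g.astype(np.uint8));j=1+s_[1:,4].argmax()
    print("swbox",s_[j],cv2.minAreaRect(P[l_==j][:,:2].astype(np.float32)))
    x,y=(100,150) if n=="top" else (160,260)
    ims.append(cv2.resize(f["color"][y:y+90,x:x+90],(390,390),interpolation=cv2.INTER_CUBIC))
    print("blue/red/white")
    for nm,mm in (("blue",(H>100)&(H<125)&(S>120)),("red",((H<8)|(H>172))&(S>130)),("white",(S<40)&(V>190))):
        mm=mm&g; n_,l_,s_,c_=cv2.connectedComponentsWithStats(mm.astype(np.uint8))
        for i in range(1,n_):
            if s_[i,4]>=5: print(nm,s_[i,4],np.median(P[l_==i],0))
    x0,y0=(150,140) if n=="top" else (150,160)
    ims.append(cv2.resize(f["color"][y0:y0+120,x0:x0+150],(390,312),interpolation=cv2.INTER_CUBIC)[:190] if 0 else np.zeros((1,390,3),np.uint8))
cv2.imwrite("pics/sw0.png",np.hstack([ims[0],ims[2]]))
f=pickle.load(open("top.p","rb"))
cv2.imwrite("pics/valves0.png",cv2.resize(f["color"][140:245,180:305],(750,630)[:2] if 0 else (714,600),interpolation=cv2.INTER_CUBIC))
E
python3 m2.py
```

```text
top
hatch 2552 c [ 494.01 -220.07  181.14] slope 34.95075396582164 boxyaw -82.71044930842295 res 1.557552558577943
hatch y [387.52 456.32 537.6 ] x [234.31 282.2  324.19]
hatch rect in plane ((0.00545501708984375, -2.415973663330078), (111.64644622802734, 153.09002685546875), 89.6551742553711)
panel 19335 y [312.61 316.97 683.4  688.68] x [208.73 213.29 484.99 490.75]
handle 143 [ 493.63 -195.16  215.31] ylocal 464.87801892235706 yr 11.754969091343355 x rng [230.04 285.96] D [39.35 43.03 45.3 ]
knob 121 [447.6  389.59 185.45] [461.45 406.82 193.9 ] [115.09 215.73] onz165 [[447.75 394.98 170.  ]]
swbox [ 117  165   44   52 1430] ((514.8392944335938, 368.33062744140625), (100.42656707763672, 119.80917358398438), 71.80406188964844)
blue/red/white
blue 26 [573.43 388.38  87.8 ]
blue 26 [551.28 320.95  87.96]
red 23 [526.63 402.79  87.84]
red 27 [503.9  338.49  87.99]
white 76 [527.52 328.76  85.06]
white 117 [472.5  347.24  86.21]
white 20 [479.43 415.29  86.94]
side
hatch 1811 c [ 491.23 -215.9   177.97] slope 34.959710616776675 boxyaw -82.74308074146036 res 1.6177448301115218
hatch y [386.66 454.45 534.01] x [232.72 276.22 319.47]
hatch rect in plane ((-0.3162994384765625, -0.3785820007324219), (106.319091796875, 150.2401123046875), 89.86863708496094)
panel 12838 y [312.17 316.6  683.25 688.45] x [207.87 211.74 482.54 488.76]
handle 103 [ 491.82 -192.79  213.87] ylocal 463.52287095266405 yr 12.327035305102527 x rng [229.6  278.66] D [39.44 42.42 45.45]
knob 123 [445.81 392.65 186.07] [459.45 406.48 191.88] [213.46 322.91] onz165 [[446.86 393.97 170.  ]]
swbox [ 173  271   56   56 1492] ((513.9810791015625, 371.027587890625), (100.76966094970703, 120.93415832519531), 71.31364440917969)
blue/red/white
blue 25 [549.19 322.4   87.68]
blue 26 [571.77 389.16  87.84]
red 20 [502.96 337.98  88.38]
red 21 [525.26 404.74  87.32]
white 9 [456.87 353.61  87.32]
```

View pics/sw0.png

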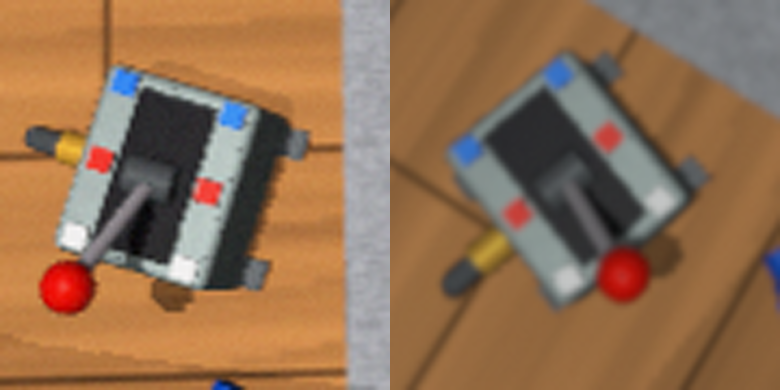

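View pics/valves0.png

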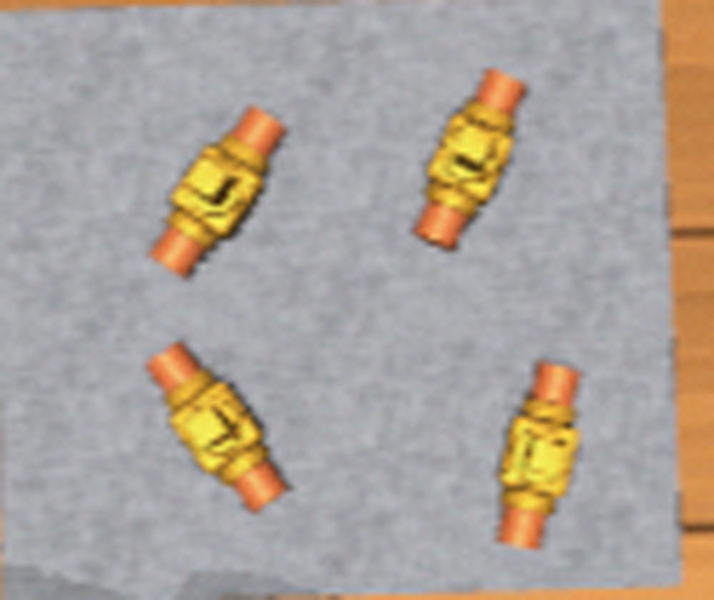

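The crop shows white markers at the near end (vent), red in the middle and blue at the far end. The lever leans to the white end, with the knob at about (67,287) in the left half. The valve crop shows four brass valves with copper stubs, square spindles up.

Estimates:
- **Port:** about (483,-223), box yaw -82.7°.
- **Hatch:** about 12 mm open.
- **Handle:** about (493,-194,209).
- **Lever axle:** (515,371,85), lever direction -18.7°.

Going to the hatch.

>>> play_rows(commands="0 0 0.045 0;0 0 0.045 0;0.0117 -0.0433 0 -5;0.0117 -0.0433 0 -5;0.0117 -0.0433 0 -5;0.0117 -0.0433 0 -5;0.0117 -0.0433 0 -5;0.0117 -0.0433 0 -5;0.0117 -0.0433 0 -5;0.0117 -0.0433 0 -5", hand=55, squeeze=40)

```text
t: 1.1
ee_pos: [375.5, 237.2, 321.1]
tcp_rot: [0.544, 0.839, -0.0, -0.0]
force: [1.2, -0.2, -0.6]
opening: 47.0
```

>>> play_rows(commands="0.0117 -0.0433 0 -5;0.0117 -0.0433 0 -5;0.0117 -0.0433 0 -5;0.0117 -0.0433 0 -2;0.0117 -0.0433 0 0;0.0117 -0.0433 0 0;0.0117 -0.0433 0 0;0.0117 -0.0433 0 0;0.0117 -0.0433 0 0;0 0 0 0")

```text
t: 2.1
ee_pos: [480.6, -157.4, 321.0]
tcp_rot: [0.664, 0.748, -0.001, 0.001]
force: [-0.7, 0.9, -0.0]
opening: 46.9
```

>>> play_rows(commands="0.012 -0.037 0 0.4;0 0 -0.03 0;0 0 -0.03 0;0 0 -0.03 0;0 0 0 0")

```text
t: 2.6
ee_pos: [489.6, -185.8, 227.1]
tcp_rot: [0.658, 0.753, -0.002, -0.004]
force: [-1.0, 1.3, -0.0]
opening: 47.4
```

Run:
```python
from h import *
f=grab("side");g=grab("top")
cv2.imwrite("pics/h1.png",np.hstack([cv2.resize(f["color"][60:180,220:390],(390,275),interpolation=2),cv2.resize(g["color"][130:260,310:430],(390,422),interpolation=2)[:275]]))
```

```text
(no output)
```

View pics/h1.png

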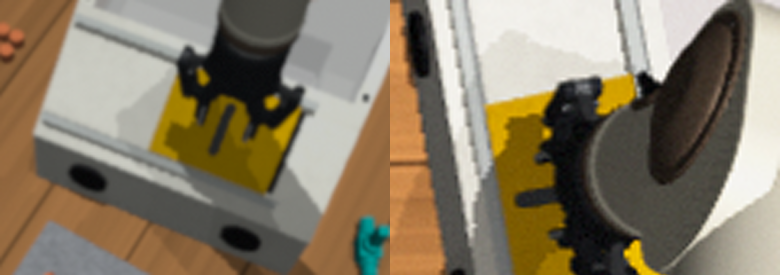

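The fingers straddle the bar (side crop, bar at about (222,130), fingers on both sides). Descend, pinch and check.

>>> play_rows(commands="0.003 -0.008 0 0;0 0 -0.018 0;0 0 -0.018 0;0 0 0 0;0 0 0 0")

```text
t: 3.2
ee_pos: [496.7, -196.1, 196.7]
tcp_rot: [0.658, 0.753, 0.0, 0.001]
force: [0.7, 0.5, 0.5]
opening: 46.6
```

>>> play_rows(commands="0 0 0 0;0 0 0 0;0 0 0 0;0 0 0 0;0 0 0 0", hand=0)

```text
t: 3.7
ee_pos: [496.3, -195.8, 196.5]
tcp_rot: [0.658, 0.753, 0.0, 0.001]
force: [-1.6, 0.1, 6.9]
opening: 10.5
```

>>> play_rows(commands="0.0149 0.0019 0 0;0.0149 0.0019 0 0;0.0149 0.0019 0 0;0.0149 0.0019 0 0;0.0149 0.0019 0 0;0.0149 0.0019 0 0;0.0149 0.0019 0 0;0.0149 0.0019 0 0;0.0119 0.0015 0 0;0 0 0 0")

```text
t: 4.7
ee_pos: [629.0, -179.1, 196.5]
tcp_rot: [0.658, 0.753, 0.001, 0.001]
force: [1.7, 0.5, 3.8]
opening: 10.6
```

>>> play_rows(commands="0.003 0.0004 0 0;0.002 0.0003 0 0;0 0 0 0")

```text
t: 5.0
ee_pos: [629.1, -179.0, 196.5]
tcp_rot: [0.659, 0.752, -0.002, -0.002]
force: [-11.0, 1.1, 12.9]
opening: 10.5
```

>>> play_rows(commands="0.002 0.0003 0 0;0 0 0 0")

```text
t: 5.2
ee_pos: [629.1, -179.0, 196.5]
tcp_rot: [0.659, 0.752, -0.003, -0.004]
force: [-17.7, 0.9, 16.8]
opening: 11.0
```

>>> play_rows(commands="0.002 0.0003 0 0;0 0 0 0")

```text
t: 5.4
ee_pos: [629.1, -179.0, 196.4]
tcp_rot: [0.659, 0.752, -0.004, -0.005]
force: [-22.9, 1.2, 19.3]
opening: 10.7
```

End stop reached (force rises, no motion), and this confirms the port's y to about 1 mm. Release and rise.

>>> play_rows(commands="-0.006 -0.0007 0 0;0 0 0 0")

```text
t: 5.6
ee_pos: [629.0, -179.1, 196.5]
tcp_rot: [0.659, 0.753, -0.0, 0.0]
force: [-6.5, -1.0, 8.2]
opening: 10.2
```

>>> play_rows(commands="0 0 0 0;0 0 0 0;0 0 0 0;0 0 0.03 0;0 0 0.045 0;0 0 0.045 0;-0.01 0.045 0.02 -6;-0.01 0.045 0 -8;-0.01 0.045 0 -8;-0.01 0.045 0 -8", hand=60)

```text
t: 6.6
ee_pos: [589.7, 3.5, 335.3]
tcp_rot: [0.832, 0.555, 0.0, 0.0]
force: [0.4, 1.0, 0.3]
opening: 51.0
```

>>> play_rows(commands="0 0.045 0 0;0 0.045 0 0;0 0.045 0 0;0 0 0 0")

```text
t: 7.0
ee_pos: [588.6, 146.9, 334.5]
tcp_rot: [0.827, 0.562, 0.001, -0.002]
force: [-0.5, -0.2, -0.2]
opening: 50.8
```

```bash
cat > look.py <<'E'
from meas import *
import sys
np.set_printoptions(suppress=True,precision=1)
o=arm.get_obs();a=np.degrees(np.arctan2(o["tcp_rot"][1],o["tcp_rot"][0]))*2-90
print("t",o["t"],"tcp",o["ee_pos"],"jaw",a,"q7",o["joint_positions"])
for n in ("top","side"):
    f=grab(n);pickle.dump(f,open(n+".p","wb"));print(n)
    for r in valves(f): print(r[0],"yaw %.1f n%d len %.0f"%r[1:4])
    P=cloud(f)
    # port in box frame, rim = black points near panel
    bx=np.array([.1266,-.99196]);by=np.array([.99196,.1266])
    L=np.stack([(P[...,:2]-[483.1,-223.0])@bx,(P[...,:2]-[483.1,-223.0])@by],-1)
    g=cv2.cvtColor(f["color"],cv2.COLOR_BGR2GRAY)
    D=(P[...,2]-170)*.8192-L[...,0]*.5736
    m=(g<60)&(abs(D)<7)&(abs(L[...,0])<55)&(abs(L[...,1])<85)
    if m.sum(): 
        Q=L[m];print("rim",m.sum(),"x",np.percentile(Q[:,0],[1,99]),"y",np.percentile(Q[:,1],[1,99]))
E
python3 look.py
python3 - <<'E'
from h import *
import cv2
a=pickle.load(open("top.p","rb"))["color"][100:250,300:450];b=pickle.load(open("side.p","rb"))["color"][40:190,220:370]
cv2.imwrite("pics/port1.png",np.hstack([cv2.resize(x,(390,390),interpolation=2) for x in(a,b)]))
E
```

```text
t 7.0 tcp [588.6 146.9 334.5] jaw -21.580777781123473 q7 [-0.5  0.3  0.2  1.6 -0.1  1.3 -0.6]
top
[573.9  31.   79.6] yaw 153.7 n41 len 90
[428.4   0.9  80.4] yaw 163.7 n36 len 90
rim 611 x [-43.   44.5] y [-71.7  71.4]
side
[570.7  32.6  77.8] yaw 156.9 n32 len 86
[424.7   5.8  78.1] yaw 168.0 n29 len 86
[559.4 157.3  79.9] yaw 144.3 n38 len 86
[443.2 163.7  80. ] yaw -144.3 n33 len 88
rim 73 x [-43.6 -19.1] y [-69.5  64.6]
```

View pics/port1.png

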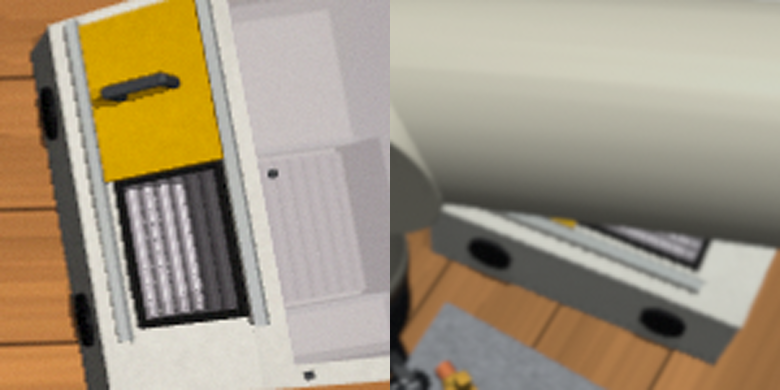

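The rim measures x ±43.5, y ±71.5 about my port estimate, matching the stated size, and the hatch is clear of it. Taking the valve at (560,156) first.

>>> play_rows(commands="-0.0283 0.009 0 -7;0 0 -0.045 -6.7;0 0 -0.045 0;0 0 -0.045 0;0 0 -0.045 0;0 0 -0.035 0;0 0 0 0")

```text
t: 7.8
ee_pos: [557.9, 142.4, 115.2]
tcp_rot: [0.892, 0.453, -0.005, -0.0]
force: [-0.3, 0.2, -1.0]
opening: 51.3
```

```bash
python3 look.py|head -1
python3 - <<'E'
from h import *
a=grab("top")["color"];b=grab("side")["color"]
cv2.imwrite("pics/g1.png",np.hstack([cv2.resize(x,(390,390),interpolation=2) for x in(a[130:230,170:270],b[180:280,180:280])]))
E
```

```text
t 7.8 tcp [557.9 142.4 115.2] jaw -36.15450859768247 q7 [-0.5  0.5  0.2  1.8 -0.1  0.8 -0.8]
```

View pics/g1.png

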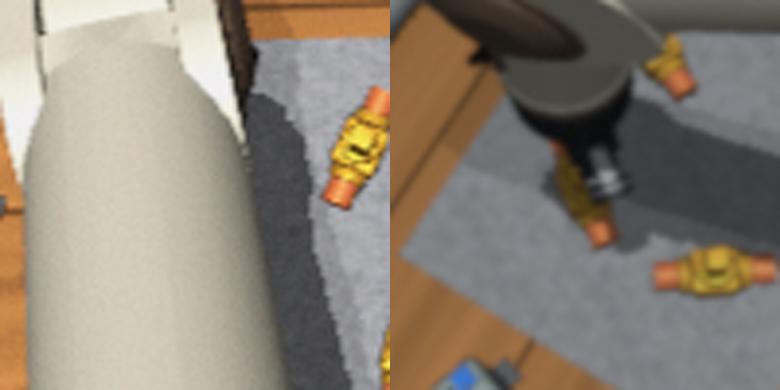

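Fingers sit short of the spindle because the pose had not settled when I took the last one. Settle, then correct.

>>> play_rows(commands="0.0025 0.0135 0 0.9;0 0 0 0;0 0 0 0;0 0 0 0")

```text
t: 8.4
ee_pos: [564.4, 159.4, 120.7]
tcp_rot: [0.887, 0.461, 0.0, 0.0]
force: [0.3, -0.3, -0.5]
opening: 51.5
```

>>> play_rows(commands="-0.004 -0.0034 -0.02 0;0 0 -0.03 0;0 0 -0.025 0;0 0 0 0;0 0 0 0;0 0 0 0")

```text
t: 9.0
ee_pos: [561.4, 155.9, 46.6]
tcp_rot: [0.888, 0.461, 0.001, 0.0]
force: [0.9, 1.1, -0.3]
opening: 51.2
```

>>> play_rows(commands="0 0 0 0;0 0 0 0;0 0 0 0;0 0 0 0;0 0 0 0;0 0 0 0", hand=0, squeeze=50)

```text
t: 9.6
ee_pos: [561.0, 155.9, 46.2]
tcp_rot: [0.887, 0.461, 0.001, 0.0]
force: [-0.3, -0.4, 6.4]
opening: 15.3
```

Valve gripped (15.3 mm). Lift and carry over the port.

>>> play_rows(commands="0 0 0.015 0;0 0 0.03 0;0 0 0.04 0;0 0 0.04 0;0 0 0.04 0;0 0 0.04 0;0 -0.01 0.03 0;-0.004 -0.02 0.015 2;-0.008 -0.035 0 5;-0.008 -0.04 0 5")

```text
t: 10.6
ee_pos: [539.3, 51.0, 295.9]
tcp_rot: [0.833, 0.554, 0.0, -0.0]
force: [1.5, -0.5, -4.5]
opening: 15.1
```

>>> play_rows(commands="-0.009 -0.04 0 5;-0.009 -0.04 0 5;-0.009 -0.04 0 5;-0.009 -0.04 0 5;-0.009 -0.04 0 5;-0.009 -0.04 0 5;-0.004 -0.02 0 0.4;0 -0.01 0 0;0 0 0 0;0 0 0 0")

```text
t: 11.6
ee_pos: [482.6, -217.4, 295.0]
tcp_rot: [0.66, 0.751, 0.0, -0.001]
force: [0.7, 0.3, -4.2]
opening: 15.0
```

>>> play_rows(commands="0 0 0 0;0 0 0 0")

```text
t: 11.8
ee_pos: [482.8, -217.6, 295.1]
tcp_rot: [0.66, 0.752, 0.0, -0.0]
force: [-0.3, -0.0, -3.8]
opening: 15.1
```

>>> play_rows(commands="0.0003 -0.0055 -0.01 0;0 0 -0.02 0;0 0 0 0;0 0 0 0;0 0 0 0")

```text
t: 12.3
ee_pos: [483.0, -225.0, 265.8]
tcp_rot: [0.661, 0.751, 0.0, 0.0]
force: [-0.2, 0.1, -4.1]
opening: 15.7
```

Run:
```python
from h import *
np.set_printoptions(suppress=True,precision=1)
o=arm.get_obs();print(o["ee_pos"])
f=grab("side");P=cloud(f);hsv=cv2.cvtColor(f["color"],cv2.COLOR_BGR2HSV)
bx=np.array([.1266,-.99196]);by=np.array([.99196,.1266])
m=(hsv[...,0]<32)&(hsv[...,1]>110)&(abs(P[...,2]-245)<30)&(abs(P[...,0]-483)<80)&(abs(P[...,1]+223)<60)
Q=P[m];L=np.c_[(Q[:,:2]-[483.1,-223])@bx,(Q[:,:2]-[483.1,-223])@by,Q[:,2]]
print(len(Q),np.percentile(L,[2,50,98],axis=0))
g=grab("top")["color"]
cv2.imwrite("pics/p1.png",np.hstack([cv2.resize(f["color"][50:170,230:350],(390,390),interpolation=2),cv2.resize(g[110:260,310:460],(390,390),interpolation=2)]))
```

```text
[ 483.  -225.   265.8]
347 [[-18.  -42.6 229.8]
 [ -8.8  -1.2 245.9]
 [  6.2  41.2 269.8]]
```

View pics/p1.png

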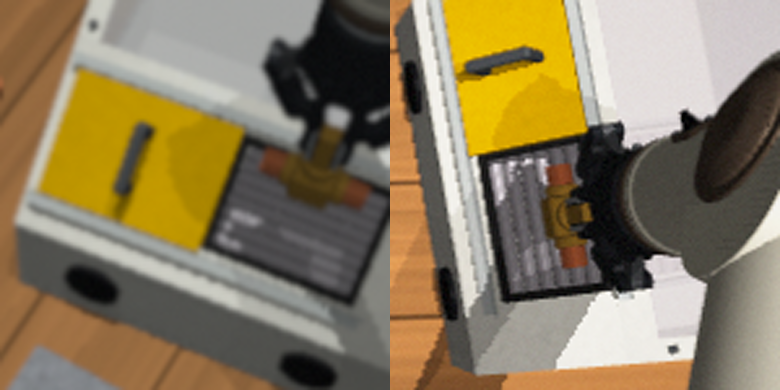

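The valve hangs upright over the opening. Measured extents (box x from -18, y -42.6 to 41.2) put it centred within about 2 mm. Lower.

>>> play_rows(commands="0 0.001 -0.02 0;0 0 -0.025 0;0 0 -0.025 0;0 0 -0.02 0;0 0 -0.015 0;0 0 -0.005 0;0 0 -0.002 0;0 0 0 0;0 0 0 0")

```text
t: 13.3
ee_pos: [483.3, -224.1, 154.3]
tcp_rot: [0.661, 0.751, 0.0, 0.001]
force: [0.4, -0.4, -4.6]
opening: 15.1
```

>>> play_rows(commands="0 0 -0.002 0;0 0 -0.002 0;0 0 0 0;0 0 0 0")

```text
t: 13.7
ee_pos: [482.5, -223.8, 149.2]
tcp_rot: [0.661, 0.751, 0.0, -0.0]
force: [-0.0, -0.1, -3.2]
opening: 15.3
```

>>> play_rows(commands="0 0 -0.001 0;0 0 -0.001 0;0 0 0 0;0 0 0 0")

```text
t: 14.1
ee_pos: [483.4, -224.6, 148.1]
tcp_rot: [0.661, 0.751, 0.0, 0.001]
force: [-0.4, -2.0, 4.1]
opening: 15.3
```

Force went from -4 to +4 N, so it is on the track. Let go, wait, rise.

>>> play_rows(commands="0 0 0 0;0 0 0 0;0 0 0 0;0 0 0 0;0 0 0 0;0 0 0 0;0 0 0 0;0 0 0 0;0 0 0 0;0 0 0 0", hand=40)

```text
t: 15.1
ee_pos: [482.5, -223.7, 147.2]
tcp_rot: [0.661, 0.751, 0.0, -0.0]
force: [1.9, -0.2, -0.4]
opening: 34.1
```

>>> play_rows(commands="0 0 0 0;0 0 0.02 0;0 0 0.04 0;0 0 0.04 0;0 0 0.04 0;0 0 0.03 0;0.01 0.04 0 -3;0.01 0.04 0 -4;0.01 0.04 0 -4;0.01 0.04 0 -4")

```text
t: 16.1
ee_pos: [522.7, -62.3, 317.5]
tcp_rot: [0.754, 0.657, 0.0, 0.0]
force: [0.4, -0.4, -0.4]
opening: 33.9
```

>>> play_rows(commands="0.01 0.04 0 -4;0.01 0.03 0 -4;0 0 0 0;0 0 0 0;0 0 0 0", hand=60)

```text
t: 16.6
ee_pos: [542.3, 4.6, 317.2]
tcp_rot: [0.798, 0.603, -0.0, 0.0]
force: [0.7, -0.5, 0.8]
opening: 51.4
```

```bash
python3 look.py
python3 - <<'E'
from h import *
a=pickle.load(open("top.p","rb"))["color"];b=pickle.load(open("side.p","rb"))["color"]
cv2.imwrite("pics/t2.png",np.hstack([cv2.resize(x,(390,390),interpolation=2) for x in(a[100:250,350:500],b[0:150,240:390])]))
E
```

```text
t 16.6 tcp [542.3   4.6 317.2] jaw -15.789306498717124 q7 [-0.3  0.2  0.3  1.7 -0.1  1.2 -0.3]
top
[569.   36.3  80.8] yaw 165.6 n41 len 65
[446.  159.8  79.9] yaw -146.8 n37 len 89
rim 413 x [-34.8  44.8] y [-71.7  71.5]
side
[570.3  33.7  78.4] yaw 156.9 n32 len 86
[425.5   6.2  79.1] yaw 168.5 n26 len 88
[443.4 162.7  78.5] yaw -144.4 n32 len 88
rim 276 x [-42.8  40.9] y [-69.8  68.8]
```

View pics/t2.png

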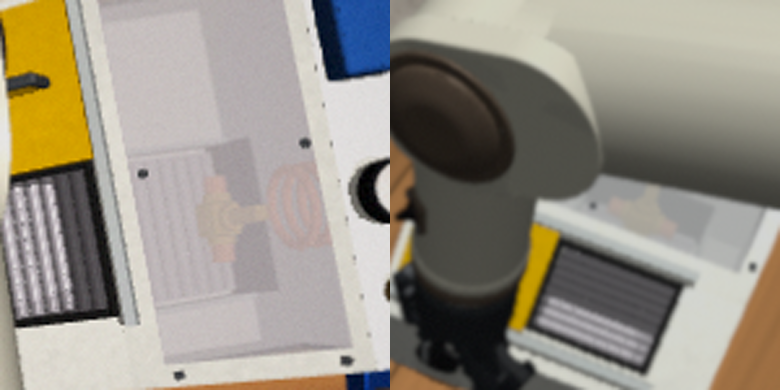

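Valve 1 of 4 is back on the track by the stop, upright (left half about (222,215)). Next is the valve at (572,32); nothing has been knocked so far.

>>> play_rows(commands="0.0297 0.028 0 -5;0 0 -0.045 -4.2;0 0 -0.045 0;0 0 -0.045 0;0 0 -0.045 0;0 0 -0.02 0;0 0 0 0;0 0 0 0;0 0 0 0")

```text
t: 17.6
ee_pos: [573.9, 33.7, 119.3]
tcp_rot: [0.843, 0.538, 0.002, 0.001]
force: [0.7, -0.1, 1.1]
opening: 51.4
```

>>> play_rows(commands="-0.0015 -0.001 -0.03 0;0 0 -0.03 0;0 0 -0.0133 0;0 0 0 0;0 0 0 0")

```text
t: 18.1
ee_pos: [571.9, 33.2, 45.3]
tcp_rot: [0.843, 0.538, 0.001, 0.0]
force: [1.1, 0.2, 0.5]
opening: 51.2
```

>>> play_rows(commands="0 0 0 0;0 0 0 0;0 0 0 0;0 0 0 0;0 0 0 0;0 0 0 0", hand=0)

```text
t: 18.7
ee_pos: [571.7, 33.2, 44.9]
tcp_rot: [0.843, 0.538, 0.001, 0.0]
force: [-0.3, -0.4, 6.3]
opening: 15.5
```

>>> play_rows(commands="0 0 0.015 0;0 0 0.03 0;0 0 0.04 0;0 0 0.04 0;0 0 0.04 0;0 0 0.04 0;0 0 0.03 0;-0.005 -0.015 0.015 2;-0.01 -0.03 0 5;-0.014 -0.04 0 5")

```text
t: 19.7
ee_pos: [541.4, -50.2, 294.7]
tcp_rot: [0.78, 0.626, 0.001, -0.0]
force: [0.9, -0.6, -3.8]
opening: 15.3
```

>>> play_rows(commands="-0.014 -0.04 0 5;-0.014 -0.04 0 5;-0.014 -0.04 0 5;-0.011 -0.03 0 5;-0.007 -0.02 0 0.2;0 -0.002 0 0;0 0 0 0;0 0 0 0;0 0 0 0")

```text
t: 20.6
ee_pos: [482.2, -222.1, 293.8]
tcp_rot: [0.66, 0.751, 0.0, -0.0]
force: [0.5, 0.2, -2.9]
opening: 15.3
```

>>> play_rows(commands="0.0007 -0.001 -0.015 0;0 0 -0.015 0;0 0 0 0;0 0 0 0;0 0 0 0")

```text
t: 21.1
ee_pos: [483.1, -224.6, 264.7]
tcp_rot: [0.66, 0.751, 0.0, 0.001]
force: [0.1, 0.3, -3.0]
opening: 15.0
```

```bash
cat > inport.py <<'E'
from h import *
np.set_printoptions(suppress=True,precision=1)
o=arm.get_obs();print(o["t"],o["ee_pos"])
f=grab("side");P=cloud(f);hsv=cv2.cvtColor(f["color"],cv2.COLOR_BGR2HSV)
bx=np.array([.1266,-.99196]);by=np.array([.99196,.1266])
m=(hsv[...,0]<32)&(hsv[...,1]>110)&(abs(P[...,2]-245)<30)&(abs(P[...,0]-483)<80)&(abs(P[...,1]+223)<60)
Q=P[m];L=np.c_[(Q[:,:2]-[483.1,-223])@bx,(Q[:,:2]-[483.1,-223])@by,Q[:,2]]
print(len(Q),np.percentile(L,[2,50,98],axis=0))
E
python3 inport.py
```

```text
21.1 [ 483.1 -224.6  264.7]
331 [[-15.4 -42.8 229.4]
 [ -6.8  -1.2 246.1]
 [  6.5  40.5 269.4]]
```

>>> play_rows(commands="0 0.001 -0.02 0;0 0 -0.025 0;0 0 -0.025 0;0 0 -0.02 0;0 0 -0.015 0;0 0 -0.005 0;0 0 -0.003 0;0 0 -0.001 0;0 0 0 0;0 0 0 0")

```text
t: 22.15
ee_pos: [483.0, -224.0, 150.7]
tcp_rot: [0.661, 0.751, 0.0, 0.001]
force: [0.0, -0.2, -3.6]
opening: 15.6
```

>>> play_rows(commands="0 0 -0.001 0;0 0 -0.001 0;0 0 0 0;0 0 0 0")

```text
t: 22.55
ee_pos: [482.4, -223.8, 147.9]
tcp_rot: [0.661, 0.751, -0.0, -0.0]
force: [-0.5, -0.7, -2.8]
opening: 15.3
```

>>> play_rows(commands="0 0 -0.001 0;0 0 0 0;0 0 0 0")

```text
t: 22.85
ee_pos: [482.4, -223.8, 146.8]
tcp_rot: [0.661, 0.751, -0.0, -0.0]
force: [0.3, 0.6, -2.2]
opening: 15.1
```

>>> play_rows(commands="0 0 -0.001 0;0 0 -0.0005 0;0 0 0 0;0 0 0 0")

```text
t: 23.25
ee_pos: [483.2, -224.5, 146.3]
tcp_rot: [0.661, 0.751, 0.0, 0.001]
force: [-0.5, -1.6, 4.9]
opening: 14.8
```

>>> play_rows(commands="0 0 0 0;0 0 0 0;0 0 0 0;0 0 0 0;0 0 0 0;0 0 0 0;0 0 0 0;0 0 0 0;0 0 0 0;0 0 0 0", hand=40)

```text
t: 24.25
ee_pos: [482.5, -223.8, 145.4]
tcp_rot: [0.661, 0.751, 0.0, 0.0]
force: [-0.5, -0.7, -0.2]
opening: 34.3
```

>>> play_rows(commands="0 0 0 0;0 0 0.02 0;0 0 0.04 0;0 0 0.04 0;0 0 0.04 0;0 0 0.03 0;-0.002 0.04 0 -3;-0.002 0.04 0 -4;-0.002 0.04 0 -4;-0.002 0.04 0 -4")

```text
t: 25.25
ee_pos: [474.1, -62.4, 315.6]
tcp_rot: [0.754, 0.657, 0.0, 0.0]
force: [0.7, -0.4, -0.9]
opening: 33.7
```

>>> play_rows(commands="0 0.03 0 -4;0 0.01 0 -2;0 0 0 0;0 0 0 0;0 0 0 0", hand=60)

```text
t: 25.75
ee_pos: [474.4, -25.2, 315.4]
tcp_rot: [0.787, 0.617, -0.0, 0.0]
force: [-0.0, 0.2, -0.0]
opening: 51.1
```

```bash
python3 look.py
```

```text
t 25.75 tcp [474.4 -25.2 315.4] jaw -13.789879727819041 q7 [-0.2  0.1  0.3  1.9 -0.   1.2 -0.2]
top
[444.8 159.6  80.7] yaw -146.5 n42 len 89
[428.5   3.2  80. ] yaw 164.8 n38 len 90
rim 248 x [28.4 44.9] y [-71.5  70.3]
side
[425.9   5.9  80.1] yaw 167.8 n30 len 87
[443.4 163.2  79. ] yaw -144.4 n28 len 87
rim 105 x [-43.1  41.2] y [-70.  -27.9]
```

>>> play_rows(commands="-0.024 0.015 0 0;-0.0234 0.0142 -0.02 0;0 0 -0.045 0;0 0 -0.045 0;0 0 -0.045 0;0 0 -0.04 0;0 0 0 0;0 0 0 0;0 0 0 0")

```text
t: 26.75
ee_pos: [429.0, 5.2, 122.4]
tcp_rot: [0.787, 0.617, 0.002, 0.001]
force: [-0.8, -0.4, 1.0]
opening: 51.3
```

>>> play_rows(commands="-0.0015 -0.001 -0.03 0;0 0 -0.03 0;0 0 -0.0165 0;0 0 0 0;0 0 0 0")

```text
t: 27.25
ee_pos: [427.2, 4.5, 45.6]
tcp_rot: [0.787, 0.618, 0.001, 0.001]
force: [0.6, -0.6, 0.9]
opening: 51.1
```

>>> play_rows(commands="0 0 0 0;0 0 0 0;0 0 0 0;0 0 0 0;0 0 0 0;0 0 0 0", hand=0)

```text
t: 27.85
ee_pos: [426.8, 4.5, 45.1]
tcp_rot: [0.786, 0.618, 0.001, 0.001]
force: [-1.2, 0.7, 7.7]
opening: 15.5
```

>>> play_rows(commands="0 0 0.015 0;0 0 0.03 0;0 0 0.04 0;0 0 0.04 0;0 0 0.04 0;0 0 0.04 0;0 0 0.03 0;0.004 -0.015 0.015 2;0.008 -0.03 0 4;0.01 -0.04 0 4")

```text
t: 28.85
ee_pos: [447.5, -79.6, 294.6]
tcp_rot: [0.727, 0.686, 0.001, -0.0]
force: [0.4, -0.3, -3.3]
opening: 15.2
```

>>> play_rows(commands="0.01 -0.04 0 4;0.01 -0.04 0 4;0.008 -0.033 0 3;0.006 -0.02 0 0.2;0 -0.0105 0 0;0 0 -0.015 0;0 0 -0.015 0;0 0 0 0;0 0 0 0;0 0 0 0")

```text
t: 29.85
ee_pos: [481.9, -223.7, 264.7]
tcp_rot: [0.659, 0.752, 0.0, 0.0]
force: [-0.2, 0.3, -3.7]
opening: 15.0
```

```bash
python3 inport.py
```

```text
29.85 [ 481.9 -223.7  264.7]
321 [[-14.2 -43.2 229.3]
 [ -5.9  -2.5 245.9]
 [  8.   39.9 270.2]]
```

>>> play_rows(commands="0.001 0.002 -0.02 0;0 0 -0.025 0;0 0 -0.025 0;0 0 -0.02 0;0 0 -0.015 0;0 0 -0.005 0;0 0 -0.003 0;0 0 -0.002 0;0 0 0 0;0 0 0 0")

```text
t: 30.9
ee_pos: [483.1, -222.3, 149.6]
tcp_rot: [0.659, 0.752, 0.0, 0.001]
force: [-0.2, -0.3, -4.2]
opening: 15.7
```

>>> play_rows(commands="0 0 -0.001 0;0 0 -0.001 0;0 0 0 0;0 0 0 0")

```text
t: 31.3
ee_pos: [482.5, -222.1, 146.9]
tcp_rot: [0.659, 0.752, 0.0, -0.0]
force: [-0.7, -0.5, -3.4]
opening: 15.2
```

>>> play_rows(commands="0 0 -0.001 0;0 0 0 0;0 0 0 0")

```text
t: 31.6
ee_pos: [483.1, -222.6, 146.5]
tcp_rot: [0.66, 0.752, 0.0, 0.001]
force: [-0.5, -0.2, 2.1]
opening: 15.1
```

>>> play_rows(commands="0 0 -0.0005 0;0 0 0 0;0 0 0 0;0 0 0 0;0 0 0 0;0 0 0 0;0 0 0 0;0 0 0 0;0 0 0 0;0 0 0 0", hand=40)

```text
t: 32.6
ee_pos: [482.6, -222.1, 145.4]
tcp_rot: [0.659, 0.752, 0.0, -0.0]
force: [-0.8, -0.0, 0.8]
opening: 33.9
```

>>> play_rows(commands="0 0 0 0;0 0 0.02 0;0 0 0.04 0;0 0 0.04 0;0 0 0.04 0;0 0 0.03 0;0 0.04 0 3;0 0.04 0 4;0 0.04 0 4;0 0.04 0 4")

```text
t: 33.6
ee_pos: [482.2, -60.7, 315.7]
tcp_rot: [0.555, 0.832, 0.0, 0.0]
force: [0.5, -0.8, 0.1]
opening: 34.1
```

>>> play_rows(commands="0 0.04 0 4;0 0.04 0 4;0 0.04 0 3.5;0 0.02 0 0;0 0 0 0;0 0 0 0;0 0 0 0", hand=60)

```text
t: 34.3
ee_pos: [482.6, 76.3, 315.4]
tcp_rot: [0.471, 0.882, -0.0, 0.0]
force: [0.2, 0.3, 0.1]
opening: 51.3
```

```bash
python3 look.py
```

```text
t 34.3 tcp [482.6  76.3 315.4] jaw 33.85613520536981 q7 [-0.4  0.1  0.2  1.9 -0.   1.2  0.4]
top
rim 603 x [-42.8  44.5] y [-71.6  71.5]
side
[443.  163.3  78.9] yaw -144.5 n33 len 87
rim 30 x [-43.5 -25.4] y [-69.7 -23.2]
```

>>> play_rows(commands="-0.019 0.043 0 0.7;-0.019 0.0427 0 0;0 0 -0.045 0;0 0 -0.045 0;0 0 -0.045 0;0 0 -0.045 0;0 0 -0.015 0;0 0 0 0;0 0 0 0;0 0 0 0")

```text
t: 35.4
ee_pos: [446.0, 163.8, 121.9]
tcp_rot: [0.465, 0.886, 0.001, 0.001]
force: [0.7, -0.8, -0.6]
opening: 51.3
```

>>> play_rows(commands="-0.001 -0.0015 -0.03 0;0 0 -0.03 0;0 0 -0.0165 0;0 0 0 0;0 0 0 0")

```text
t: 35.9
ee_pos: [444.6, 162.4, 45.1]
tcp_rot: [0.464, 0.886, 0.001, 0.001]
force: [0.6, 0.1, 0.1]
opening: 50.9
```

>>> play_rows(commands="0 0 0 0;0 0 0 0;0 0 0 0;0 0 0 0;0 0 0 0;0 0 0 0", hand=0)

```text
t: 36.5
ee_pos: [444.5, 162.5, 45.0]
tcp_rot: [0.464, 0.886, 0.001, 0.001]
force: [-1.1, 0.1, 7.4]
opening: 15.8
```

>>> play_rows(commands="0 0 0.015 0;0 0 0.03 0;0 0 0.04 0;0 0 0.04 0;0 0 0.04 0;0 0 0.04 0;0 0 0.03 0;0.002 -0.015 0.015 0;0.004 -0.03 0 -3;0.004 -0.04 0 -4")

```text
t: 37.5
ee_pos: [453.2, 77.9, 294.3]
tcp_rot: [0.517, 0.856, 0.001, 0.0]
force: [0.1, -0.8, -3.7]
opening: 15.5
```

>>> play_rows(commands="0.004 -0.04 0 -4;0.004 -0.04 0 -4;0.004 -0.04 0 -4;0.004 -0.04 0 -4;0.004 -0.04 0 -4;0.004 -0.04 0 -0.4;0.004 -0.04 0 0;0.0005 -0.0205 0 0;0 0 0 0;0 0 0 0")

```text
t: 38.5
ee_pos: [481.2, -223.2, 293.2]
tcp_rot: [0.661, 0.75, -0.0, -0.001]
force: [1.1, 0.6, -2.3]
opening: 15.6
```

>>> play_rows(commands="0 0 -0.015 0;0 0 -0.015 0;0 0 0 0;0 0 0 0;0 0 0 0")

```text
t: 39.0
ee_pos: [482.6, -222.9, 264.7]
tcp_rot: [0.66, 0.751, 0.0, 0.0]
force: [0.2, 0.2, -4.0]
opening: 15.3
```

```bash
python3 inport.py
```

```text
39.0 [ 482.6 -222.9  264.7]
329 [[-15.7 -43.2 229.6]
 [ -7.1  -2.  245.8]
 [  7.8  39.7 270.5]]
```

>>> play_rows(commands="0.0005 0.001 -0.02 0;0 0 -0.025 0;0 0 -0.025 0;0 0 -0.02 0;0 0 -0.015 0;0 0 -0.005 0;0 0 -0.003 0;0 0 -0.002 0;0 0 0 0;0 0 0 0")

```text
t: 40.05
ee_pos: [483.1, -222.6, 149.7]
tcp_rot: [0.661, 0.751, 0.0, 0.001]
force: [-0.7, -0.3, -4.0]
opening: 15.1
```

>>> play_rows(commands="0 0 -0.001 0;0 0 -0.001 0;0 0 0 0;0 0 0 0")

```text
t: 40.45
ee_pos: [482.5, -222.4, 146.9]
tcp_rot: [0.661, 0.751, 0.0, -0.0]
force: [-0.1, -0.6, -4.0]
opening: 15.0
```

>>> play_rows(commands="0 0 -0.001 0;0 0 0 0;0 0 0 0")

```text
t: 40.75
ee_pos: [483.1, -222.9, 146.4]
tcp_rot: [0.661, 0.751, 0.0, 0.001]
force: [-0.2, -1.4, 1.2]
opening: 15.6
```

>>> play_rows(commands="0 0 -0.0005 0;0 0 0 0;0 0 0 0;0 0 0 0;0 0 0 0;0 0 0 0;0 0 0 0;0 0 0 0;0 0 0 0;0 0 0 0", hand=40)

```text
t: 41.75
ee_pos: [482.5, -222.4, 145.4]
tcp_rot: [0.661, 0.751, 0.0, -0.0]
force: [0.6, 0.1, 0.3]
opening: 34.2
```

>>> play_rows(commands="0 0 0 0;0 0 0.02 0;0 0 0.04 0;0 0 0.04 0;0 0 0.04 0;0 0 0.03 0;0.02 0.03 0 0;0.03 0.03 0 0;0.03 0 0 0;0.03 0 0 0")

```text
t: 42.75
ee_pos: [593.9, -160.5, 315.7]
tcp_rot: [0.66, 0.752, 0.001, -0.0]
force: [0.3, -0.9, 0.5]
opening: 33.9
```

>>> play_rows(commands="0.03 -0.016 0 0;0.006 0 0 0;0 0 0 0;0 0 0 0;0 0 0 0", hand=55)

```text
t: 43.25
ee_pos: [627.6, -178.2, 315.7]
tcp_rot: [0.661, 0.751, 0.0, -0.0]
force: [0.6, -0.6, -0.2]
opening: 47.2
```

```bash
python3 look.py
python3 - <<'E'
from h import *
a=pickle.load(open("top.p","rb"))["color"];b=pickle.load(open("side.p","rb"))["color"]
cv2.imwrite("pics/t5.png",np.hstack([cv2.resize(x,(390,390),interpolation=2) for x in(a[110:260,330:480],b[0:150,240:390])]))
E
```

```text
t 43.25 tcp [ 627.6 -178.2  315.7] jaw 7.273291063808486 q7 [-0.1  0.4  0.4  1.5 -0.2  1.3  0.5]
top
rim 361 x [-43.2  42.6] y [-71.1  72.1]
side
rim 336 x [-43.9  40.4] y [-69.8  71.1]
```

View pics/t5.png

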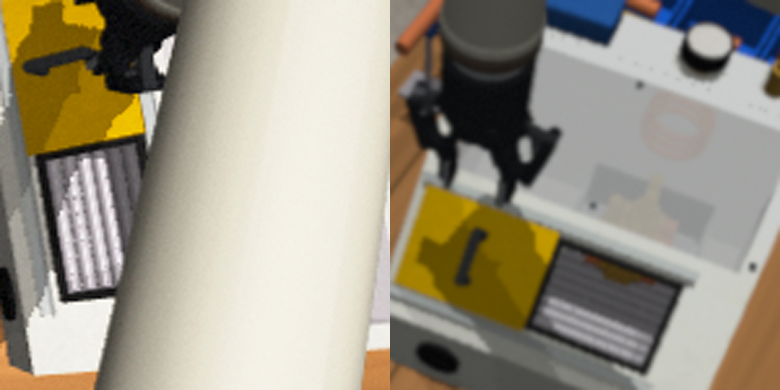

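Track row looks right: the last valve is visible through the port's upper edge (right half about (610,270)), which fits an x of about 100 at the block's near face, and no brass valve is left on the mat. Closing the hatch.

>>> play_rows(commands="0.001 -0.001 -0.04 0;0 0 -0.04 0;0 0 -0.03 0;0 0 -0.009 0;0 0 0 0;0 0 0 0")

```text
t: 43.95
ee_pos: [630.5, -179.8, 198.3]
tcp_rot: [0.661, 0.751, 0.001, 0.001]
force: [0.0, 0.1, 0.1]
opening: 47.2
```

>>> play_rows(commands="0 0 0 0;0 0 0 0;0 0 0 0;0 0 0 0;0 0 0 0;0 0 0 0", hand=0, squeeze=40)

```text
t: 44.55
ee_pos: [629.1, -179.8, 198.1]
tcp_rot: [0.661, 0.75, 0.0, 0.0]
force: [-4.4, 0.9, 6.7]
opening: 11.0
```

>>> play_rows(commands="-0.0149 -0.0019 0 0;-0.0149 -0.0019 0 0;-0.0149 -0.0019 0 0;-0.0149 -0.0019 0 0;-0.0149 -0.0019 0 0;-0.0149 -0.0019 0 0;-0.0149 -0.0019 0 0;-0.0149 -0.0019 0 0;-0.0149 -0.0019 0 0;0 0 0 0")

```text
t: 45.55
ee_pos: [494.8, -196.8, 198.1]
tcp_rot: [0.661, 0.75, 0.001, 0.0]
force: [-1.9, 0.9, 6.3]
opening: 10.2
```

>>> play_rows(commands="-0.008 -0.001 0 0;-0.004 -0.0005 0 0;0 0 0 0")

```text
t: 45.85
ee_pos: [484.3, -198.1, 198.1]
tcp_rot: [0.661, 0.751, 0.001, 0.001]
force: [-1.1, 1.4, 9.1]
opening: 10.7
```

>>> play_rows(commands="-0.004 -0.0005 0 0;-0.003 -0.0004 0 0;0 0 0 0")

```text
t: 46.15
ee_pos: [480.2, -198.7, 198.1]
tcp_rot: [0.66, 0.751, 0.002, 0.003]
force: [8.3, 0.7, 0.7]
opening: 10.4
```

>>> play_rows(commands="-0.003 -0.0004 0 0;-0.001 0 0 0;0 0 0 0;0 0 0 0")

```text
t: 46.55
ee_pos: [480.1, -198.7, 198.2]
tcp_rot: [0.66, 0.752, 0.004, 0.006]
force: [19.3, 0.7, -10.0]
opening: 10.7
```

Hatch at its shut stop after about 150 mm of travel. Relieve, release, go to the lever.

>>> play_rows(commands="0.005 0.0006 0 0;0 0 0 0")

```text
t: 46.75
ee_pos: [480.2, -198.7, 198.1]
tcp_rot: [0.66, 0.751, 0.001, 0.002]
force: [4.1, 0.9, 6.1]
opening: 10.8
```

>>> play_rows(commands="0 0 0 0;0 0 0 0;0 0 0 0;0 0 0.02 0;0 0 0.04 0;0 0 0.04 0;0 0 0.03 0;0 0.03 0 3;-0.003 0.042 0 5;-0.003 0.042 0 5", hand=60)

```text
t: 47.75
ee_pos: [470.6, -84.2, 326.3]
tcp_rot: [0.571, 0.821, -0.0, -0.0]
force: [1.2, 0.9, 0.8]
opening: 51.5
```

>>> play_rows(commands="-0.003 0.042 0 5;-0.003 0.042 0 5;-0.003 0.042 0 5;-0.003 0.042 0 5;-0.003 0.042 0 5;-0.003 0.042 0 5;-0.003 0.042 0 5;-0.003 0.042 0 5;-0.003 0.042 0 5;-0.003 0.042 0 5", hand=75)

```text
t: 48.75
ee_pos: [440.9, 336.2, 326.0]
tcp_rot: [0.17, 0.985, -0.001, -0.0]
force: [0.7, -0.1, 0.0]
opening: 64.0
```

>>> play_rows(commands="0 0.02 0 1;0 0 0 0;0 0 0 0;0 0 0 0")

```text
t: 49.15
ee_pos: [442.2, 353.1, 326.2]
tcp_rot: [0.164, 0.986, -0.001, 0.0]
force: [0.6, -0.3, -1.3]
opening: 64.4
```

```bash
python3 m2.py 2>&1 | head -0; python3 look.py
python3 - <<'E'
from h import *
np.set_printoptions(suppress=True,precision=1)
for n in("top","side"):
    f=pickle.load(open(n+".p","rb"));P=cloud(f);hsv=cv2.cvtColor(f["color"],cv2.COLOR_BGR2HSV);b=P[...,2]
    k=((hsv[...,0]<8)|(hsv[...,0]>172))&(hsv[...,1]>150)&(b>110)&(b<240)&(P[...,1]>280)&(P[...,1]<480)&(P[...,0]<520)&(P[...,0]>350)
    if k.sum()>20: c=np.argwhere(k).mean(0)[::-1];print(n,k.sum(),c,onz(f,[c],175))
    bx=np.array([.1266,-.99196]);by=np.array([.99196,.1266])
    m=(hsv[...,0]>20)&(hsv[...,0]<32)&(hsv[...,1]>200)&(b>130)&(b<230)&(P[...,1]<-100)&(P[...,1]>-330)
    L=(P[m][:,:2]-[483.1,-223])@by;print("hatch y",m.sum(),np.percentile(L,[1,99]))
a=pickle.load(open("top.p","rb"))["color"];b=pickle.load(open("side.p","rb"))["color"]
cv2.imwrite("pics/l1.png",np.hstack([cv2.resize(a,(410,308)),cv2.resize(b,(410,308))])[:, :800])
E
```

```text
t 49.15 tcp [442.2 353.1 326.2] jaw 71.09564780389582 q7 [-0.7  0.2 -0.1  1.7  0.   1.2  0.5]
top
side
top 56 [116.5 213.6] [[452.9 389.8 175. ]]
hatch y 2795 [-75.8  75.3]
hatch y 2017 [-73.8  72.5]
```

View pics/l1.png

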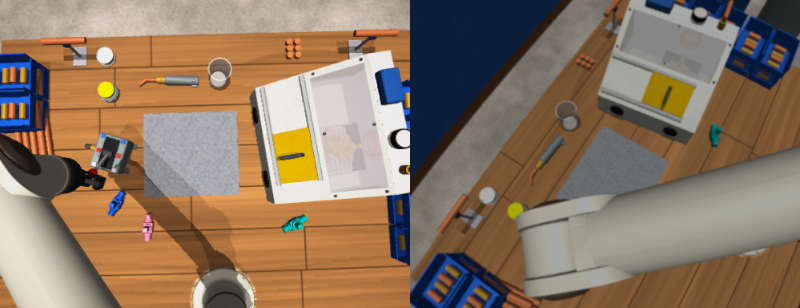

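Hatch now spans y ±75.5, so it is shut, with the mat empty and the bystanders in place. The lever is still at vent. Going down around the knob.

>>> play_rows(commands="0.0025 0.02 0 0;0.0025 0.02 -0.01 0;0 0 -0.04 0;0 0 -0.04 0;0 0 -0.02 0;0 0 0 0;0 0 0 0;0 0 0 0")

```text
t: 50.05
ee_pos: [447.7, 395.8, 218.6]
tcp_rot: [0.163, 0.987, 0.001, 0.001]
force: [-0.2, 0.6, 0.7]
opening: 64.1
```

>>> play_rows(commands="0 -0.0015 -0.03 0;0 0 -0.03 0;0 0 -0.004 0;0 0 0 0;0 0 0 0;0 0 0 0")

```text
t: 50.65
ee_pos: [447.5, 394.9, 154.5]
tcp_rot: [0.163, 0.987, 0.001, 0.001]
force: [0.6, -0.2, 1.0]
opening: 63.9
```

>>> play_rows(commands="0 0 0 0;0 0 0 0;0 0 0 0;0 0 0 0;0 0 0 0;0 0 0 0", hand=0, squeeze=30)

```text
t: 51.25
ee_pos: [446.1, 393.9, 152.8]
tcp_rot: [0.162, 0.987, -0.0, -0.0]
force: [-3.1, -1.9, 6.2]
opening: 28.4
```

>>> play_rows(commands="0.0096 -0.0032 0.0071 0;0.0105 -0.0036 0.0062 0;0.011 -0.0037 0.0048 0;0.0116 -0.0039 0.0036 0;0.0123 -0.0042 0.0022 0;0.0125 -0.0042 0.0008 0;0 0 0 0;0 0 0 0;0 0 0 0")

```text
t: 52.15
ee_pos: [515.1, 371.1, 177.6]
tcp_rot: [0.163, 0.987, 0.001, 0.001]
force: [2.7, 1.7, 2.7]
opening: 28.3
```

```bash
cat > lev.py <<'E'
from h import *
np.set_printoptions(suppress=True,precision=1)
o=arm.get_obs();u=np.array([.947,-.321]);c0=np.array([514.7,371])
p=o["ee_pos"];print(o["t"],p,"s",(p[:2]-c0)@u,o["force"])
for n in("top","side"):
    f=grab(n);pickle.dump(f,open(n+".p","wb"));P=cloud(f);hsv=cv2.cvtColor(f["color"],cv2.COLOR_BGR2HSV);b=P[...,2]
    k=((hsv[...,0]<8)|(hsv[...,0]>172))&(hsv[...,1]>150)&(b>110)&(b<240)&(P[...,1]>280)&(P[...,1]<480)&(P[...,0]<650)&(P[...,0]>400)
    if k.sum()>5: Q=P[k];s=(Q[:,:2]-c0)@u;print(n,k.sum(),"mean",Q.mean(0),"s",s.mean(),s.min(),s.max())
E
python3 lev.py
```

```text
52.15 [515.1 371.1 177.6] s 0.3805473029842308 [2.7 1.7 2.7]
```

Robot position puts the knob 0.4 mm from upright (agreement with the cameras has been 1–2 mm throughout, ≈0.02 rad). Hold about 2.5 s.

>>> play_rows(commands="0 0 0 0;0 0 0 0;0 0 0 0;0 0 0 0;0 0 0 0;0 0 0 0;0 0 0 0;0 0 0 0;0 0 0 0;0 0 0 0")

```text
t: 53.25
ee_pos: [514.1, 371.4, 177.5]
tcp_rot: [0.163, 0.987, 0.0, 0.0]
force: [2.2, 2.4, 6.4]
opening: 28.4
```

>>> play_rows(commands="0 0 0 0;0 0 0 0;0 0 0 0;0 0 0 0;0 0 0 0;0 0 0 0;0 0 0 0;0 0 0 0;0 0 0 0;0 0 0 0")

```text
t: 54.25
ee_pos: [514.1, 371.4, 177.5]
tcp_rot: [0.163, 0.987, 0.0, 0.0]
force: [1.9, 1.9, 4.4]
opening: 28.4
```

>>> play_rows(commands="0 0 0 0;0 0 0 0;0 0 0 0;0 0 0 0;0 0 0 0")

```text
t: 54.75
ee_pos: [514.1, 371.4, 177.5]
tcp_rot: [0.163, 0.987, 0.0, 0.0]
force: [1.3, 2.6, 6.2]
opening: 28.1
```

>>> play_rows(commands="0.0125 -0.0042 -0.0008 0;0.0123 -0.0042 -0.0022 0;0.0116 -0.0039 -0.0036 0;0.011 -0.0037 -0.0048 0;0.0105 -0.0036 -0.0062 0;0.0096 -0.0032 -0.0071 0;0.0044 -0.0015 -0.0038 0;0 0 0 0;0 0 0 0")

```text
t: 55.65
ee_pos: [586.4, 347.5, 148.3]
tcp_rot: [0.163, 0.987, 0.001, 0.0]
force: [4.1, 4.3, 1.0]
opening: 27.9
```

>>> play_rows(commands="0.002 -0.0007 -0.0018 0;0.002 -0.0007 -0.0018 0;0 0 0 0;0 0 0 0")

```text
t: 56.05
ee_pos: [590.0, 346.3, 145.0]
tcp_rot: [0.162, 0.987, 0.001, 0.0]
force: [3.3, 5.0, 2.9]
opening: 28.0
```

>>> play_rows(commands="0.002 -0.0007 -0.0018 0;0 0 0 0;0 0 0 0")

```text
t: 56.35
ee_pos: [591.5, 345.8, 143.3]
tcp_rot: [0.162, 0.987, 0.001, -0.0]
force: [2.1, 4.7, 5.2]
opening: 28.0
```

>>> play_rows(commands="0 0 0 0;0 0 0 0;0 0 0 0;0 0 0 0;0 0 0.02 0;0 0 0.04 0;0 0 0.04 0;0 0 0.04 0;0 0 0.03 0;-0.02 -0.04 0 0", hand=75)

```text
t: 57.35
ee_pos: [574.0, 311.2, 318.3]
tcp_rot: [0.159, 0.987, 0.005, 0.003]
force: [0.8, 0.2, 0.0]
opening: 64.3
```

>>> play_rows(commands="-0.02 -0.04 0 0;-0.02 -0.04 0 0;-0.02 -0.04 0 0;-0.02 -0.04 0 0;0 -0.04 0 0;0 0 0 0;0 0 0 0;0 0 0 0")

```text
t: 58.15
ee_pos: [491.8, 105.8, 313.2]
tcp_rot: [0.162, 0.987, 0.0, -0.0]
force: [-0.2, 0.5, 0.4]
opening: 64.2
```

```bash
python3 lev.py
python3 - <<'E'
from h import *
a=pickle.load(open("top.p","rb"))["color"];b=pickle.load(open("side.p","rb"))["color"]
cv2.imwrite("pics/l2.png",np.hstack([cv2.resize(x,(390,390),interpolation=2) for x in(a[140:240,90:190],b[250:350,150:250])]))
E
```

```text
58.15 [491.8 105.8 313.2] s 63.43247449649994 [-0.2  0.5  0.4]
top 115 mean [585.6 344.  181.7] s 75.79029531722497 62.09655098777881 90.39605765527611
side 112 mean [584.  347.4 181.6] s 73.20535926530043 61.68870748126474 87.767284752393
```

View pics/l2.png

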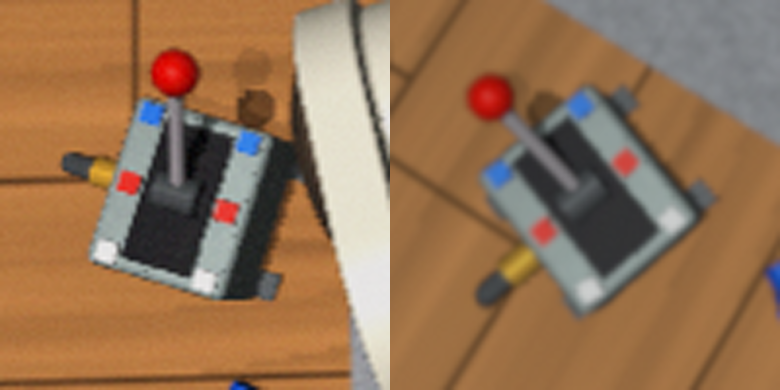

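The lever is leaning to the blue (purge) end with the knob at s≈75 mm, against 75.8 for 0.72 rad. The force gave no clear end stop, so I'll push it with shut fingers to be sure.

>>> play_rows(commands="0.01 0.042 0 0;0.01 0.042 0 0;0.01 0.042 0 0;0.01 0.042 0 0;0.01 0.042 0 0;0.0108 0.0424 0 0;0 0 0 0;0 0 0 0;0 0 0 0", hand=0)

```text
t: 59.15
ee_pos: [552.5, 356.5, 312.6]
tcp_rot: [0.163, 0.987, -0.001, -0.0]
force: [-0.1, -0.1, 0.6]
opening: 0.3
```

>>> play_rows(commands="0 0 -0.04 0;0 0 -0.04 0;0 0 -0.04 0;0 0 -0.027 0;0 0 0 0;0 0 0 0;0 0 0 0")

```text
t: 59.85
ee_pos: [554.3, 357.4, 168.9]
tcp_rot: [0.163, 0.987, 0.001, 0.002]
force: [-0.5, 1.0, 0.2]
opening: 0.4
```

Now at s≈42; push along the lever's direction in small steps.

>>> play_rows(commands="0.0028 -0.001 -0.001 0;0.0028 -0.001 0 0;0.002 -0.0006 0 0;0 0 0 0;0 0 0 0")

```text
t: 60.35
ee_pos: [560.3, 354.4, 165.3]
tcp_rot: [0.163, 0.987, 0.0, -0.0]
force: [-0.2, -0.7, -0.0]
opening: -0.2
```

>>> play_rows(commands="0.002 -0.0006 0 0;0.002 -0.0006 0 0;0 0 0 0;0 0 0 0")

```text
t: 60.75
ee_pos: [562.5, 354.0, 165.0]
tcp_rot: [0.162, 0.987, -0.0, -0.001]
force: [-4.5, 0.3, 2.7]
opening: -0.2
```

>>> play_rows(commands="0.002 -0.0006 0 0;0.001 -0.0003 0 0;0 0 0 0;0 0 0 0")

```text
t: 61.15
ee_pos: [562.7, 354.0, 165.0]
tcp_rot: [0.161, 0.987, -0.001, -0.004]
force: [-11.1, 0.5, 6.4]
opening: 0.2
```

The force climbs to 11 N with no motion, well past the 2.5 N needed, so the lever is on its end stop. Back off, retreat and make a last check.

>>> play_rows(commands="-0.012 0.004 0 0;-0.005 0.0015 0 0;0 0 0 0;0 0 0.04 0;0 0 0.04 0;0 0 0.04 0;0 0 0.03 0;-0.02 -0.045 0 0;-0.02 -0.045 0 0;-0.02 -0.045 0 0")

```text
t: 62.15
ee_pos: [490.3, 220.9, 315.4]
tcp_rot: [0.163, 0.987, 0.0, 0.001]
force: [0.7, -0.1, 0.0]
opening: 0.2
```

>>> play_rows(commands="-0.01 -0.045 0 0;-0.01 -0.045 0 0;-0.01 -0.045 0 0;0 0 0 0;0 0 0 0;0 0 0 0;0 0 0 0")

```text
t: 62.85
ee_pos: [460.6, 89.2, 315.2]
tcp_rot: [0.161, 0.987, 0.0, 0.0]
force: [-0.7, -0.3, -0.7]
opening: -0.0
```

```bash
python3 lev.py
python3 - <<'E'
from h import *
f=pickle.load(open("top.p","rb"));a=f["color"]
P=cloud(f);hsv=cv2.cvtColor(a,cv2.COLOR_BGR2HSV);b=P[...,2];by=np.array([.99196,.1266])
m=(hsv[...,0]>20)&(hsv[...,0]<32)&(hsv[...,1]>200)&(b>130)&(b<230)&(P[...,1]<-100)&(P[...,1]>-330)
print("hatch y",np.percentile((P[m][:,:2]-[483.1,-223])@by,[1,99]))
b=pickle.load(open("side.p","rb"))["color"]
cv2.imwrite("pics/end.png",np.vstack([cv2.resize(a,(400,300)),np.zeros((0,400,3),np.uint8)]) if 0 else np.hstack([cv2.resize(a,(400,300)),cv2.resize(a[110:260,340:490],(300,300),interpolation=2)]))
E
```

```text
62.85 [460.6  89.2 315.2] s 39.20291387515753 [-0.7 -0.3 -0.7]
top 115 mean [585.6 343.7 181.8] s 75.85206593108128 62.15640037668519 90.34433199590976
side 111 mean [584.  347.3 181.6] s 73.2048623991982 61.535001021346964 87.03762928071824
hatch y [-75.702256    75.32067262]
```

View pics/end.png

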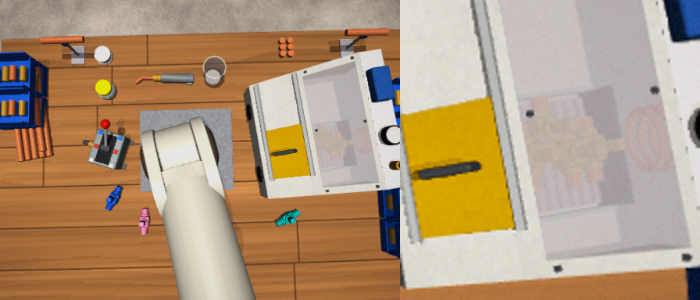

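The last picture shows:
- Hatch shut, y ±75.5.
- The valves in a row inside the box under the window, about (575,150).
- Lever at purge, unchanged by the push.
- Torch, jar, cup and look-alikes in place.

Handing in.

```bash
python3 -c "
from workcell import order
print(order.job_done())"
```

```text
the job is handed in; nothing more can be done
None
```

I did the whole job in order and handed it in at about 63 s of the 210 s allowed.

**What I did**
- I slid the hatch open to its stop and passed all four brass valves through the port upright. Each was set on the track, felt as a change in wrist force, before I let go.
- I then slid the hatch back to its shut stop. I moved the lever to upright, held it there about 2.6 s, and moved it to purge.

**Last checks**
- **Hatch:** it spans y ±75.5 mm about the port, so it is shut.
- **Lever:** the knob is about 75 mm from the axle line, against 75.8 mm for 0.72 rad. A push with shut fingers reached 11 N without moving it, so it is at the end stop.
- **Valves:** none are left on the mat, and they show as a row inside through the window. I could not count all four separately there.
- **Bystanders:** the torch, jar, cup and coloured look-alikes are where they were. I saw no valve get knocked.

**Less certain**
- **Upright position:** the arm hid the knob from both cameras, so upright was judged from the robot's own position, within about 0.4 mm.
- **Purge:** while gripping the knob, the fingers went about 5 mm past it with no clear force rise. That is why I added the push.
- **Port rim:** I measured clearance only before lowering each valve. The wrist force showed no contact on the way down.

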